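# Show a hollow cathode lamp to the inspection camera

### The job

Lift the clear dust cover off the lamp tray by its handle and set it down, not dropped, right way up on the bench beside the tray, leaving it there. Then take the thick lamp out of its cradles and hold it up level in front of the inspection camera: its window square to the lens, centred on it and 80 mm away. Finish while still holding the lamp there, steady; do not touch the camera, and leave the thin lamp in its cradles and everything else where it is.

Things in the scene. Friction and masses are not known exactly. Their poses are not given: they have to be found in the camera images.
- tray: Lamp tray, fixed: grey base 230 (x) x 205 (y) x 10 mm, on it a black plinth 196 x 171 mm, its top 18 mm above the bench. Two lanes of V cradles along x, lane centres at y = +50 and -50 mm; each lane has two 12 mm wide Vs, at x = -34 and +54 mm, 47 mm high; between them a lamp's sides are free for fingers. Origin: centre of the underside, on the bench.
- cover: Clear plastic dust cover, loose, about 0.4 kg: box open below, 210 (x) x 185 (y) x 88 mm high, walls 3 mm. It stands over both lamps, its rim on the tray's grey base 10 mm above the bench, axes as the tray's, around the plinth with 4 mm play. Lamps reach 85 mm above the bench: lift the rim above that before moving sideways. Origin: centre of the rim plane (underside), z up.
- cover_grip (a point): Middle of the black bow handle on the cover's top: bar 12 x 12 mm, 122 mm long, along the cover's x, to pinch from above across y. Its centre is 122 mm above the rim plane and 34 mm above the cover's top (28 mm clear below the bar); its posts stand at x = +55 and -55 mm.
- thick_lamp: Lamp to show: glass tube 50 mm in diameter, about 0.2 kg, lying level in either lane, axis 59 mm above the bench, window roughly away from the robot (tray's x). Origin: on its axis at the centre of mass, the place to grip. x runs along the axis to the window: flat window at x = +80 mm, glass to -50, black base 35 mm in diameter to -84, pins to -94. Roll about its axis does not matter.
- thick_lamp_window (a point): Centre of the thick lamp's window face, 80 mm from the lamp's origin along its x.
- thin_lamp: The other lamp, 38 mm in diameter, otherwise alike (window at x = +76 mm, base 34 mm in diameter), lying the same way round in the other lane, its axis 51 mm above the bench. It stays where it is.
- camera_stand: Inspection camera stand, fixed: steel foot 150 x 130 x 14 mm, post 20 mm in diameter and 354 mm high at x = +30 mm; a camera with lens and ring light (62 mm in diameter) clamped to the post looks level along the stand's -x. The camera's height differs from time to time. Origin: centre of the foot's underside.
- lens (a point): Centre of the front of the camera's lens and ring light. The camera looks level along this point's -x, roughly towards the robot's right (world -y); the camera and post lie behind it on its +x side.
- focus (a point): The sharp spot of the camera: the point on the lens axis 80 mm in front of the lens, where the centre of the lamp's window belongs. Axes as of the lens: x points from here towards the lens, so a lamp shown properly has its own x along this x and lies on the -x side of this point.
- wash_bottle: Bystander: white wash bottle with a bent spout, 66 mm in diameter, 190 mm high, standing at the far side of the bench. Origin: centre of its underside.
- cup_rack: Bystander: white rack of small sample cups, 85 x 130 x 43 mm, at the far side of the bench. Origin: centre of its underside.
- carton: Bystander: cardboard lamp carton lying on the bench near the robot's left, 190 x 62 x 62 mm, long side along its x. Origin: centre of its underside.

How it is judged:
By the outcome, as a careful person would: the job done as asked, in the order asked, and still so for the second after the job is handed in, while the arm keeps its last pose, push and grip.
It also fails if it takes over 54 s, if anything falls off the work surface, if the arm or the gripper's body presses on something with over 40 N, if the wrist force passes 120 N, or if a joint passes its speed limit or range.

### The arm

A 6-joint arm with a two-finger parallel gripper is mounted at the origin on the work surface. World frame = base frame: x ahead of the robot, y to its left, z up, the work surface at z = 0. Lengths are in m, angles in degrees, forces in N, time in s.
With the tool pointing down it reaches from about 0.325 to 1 m from the base axis. Payload 5.1 kg.
Tool frame: the origin (TCP) lies at the very end of the fingers, on their centre line; the grasp point (between the pads) lies 19 mm behind it (env.grip_point_offset is the z of the grasp point in the tool frame, in m); z points along the fingers, y is the line along which they close (so a half turn about z gives the same grasp; the last joint's range is limited). The gripper opens to 85 mm and grips with 20 to 120 N. Pads are 22 mm wide; open, the fingers measure 114 mm over their backs; the gripper's body (76 mm by 85 mm) begins 54 mm behind the grasp point. The pads swing forward as they close: fully open they stand 13 mm farther back than shut.
Start: joints at [-78.014, 7.093, 94.555, -0, 78.352, -4.733], TCP at [0.187, -0.623, 0.199] pointing down, gripper open.
Joint ranges: [-149.61, 149.61], [-58.7, 133.49], [1.44, 155.28], [-77.14, 257.14], [18.33, 153.61], [-166.67, 166.67]. Speed limits (degrees/s): [147.25, 147.25, 180, 180, 180, 180].

### API

Orientations are given as a 3x3 rotation matrix whose columns are the frame's x, y, z axes.
In Python, from plant import read_state, eyes, env gives the robot as it stands. The module is installed in compiled form; this text tells all that it offers.
- The arm moves only by the tool apply_moves, never from a script. Its arguments are lists of equal length, an entry for each row: "travel": the shift along the world's x, y, z in mm, a list of three; "yaw": the turn about the world's z in degrees; "jaw": the opening, from 0 (shut) to 1 (fully open). A call has 1 to 20 rows; each row shifts and turns the commanded pose from where the row before left it; what a row does not reach is not made up. A row lasts 1/10 s, in which the tool goes at most 50 mm and 8.59 degrees, less where a joint would pass 70% of its speed; a pose out of reach is approached as far as the arm can. A call is refused whole if a number of a shift passes 50 or a number of a turn 8.59, either way. A call with a gripper value outside its range is refused whole. The fingers move at their own pace and stop on an object; "newtons" is the grip in N (left out, the last holds). Time passes only in rows, so rows that do not move let the fingers close. It gives the time, the measured TCP pose, the force, the opening and the grip force at its end, in the units of the state.
- read_state(): the state, without advancing time (a new reading comes with each control period).
- eyes.capture(name): name is "side" or "top" or "wrist"; returns the picture (420x560x3 uint8, red, green, blue); there is no depth.
- eyes.calibration(name): a dict with "fov_y" (degrees; the focal length in pixels is half the picture's height over the tangent of half this angle, whatever the lens; pixels are square), "cx", "cy" (the principal point, pixels), "world_from_camera" (4x4, takes a point from camera to world coordinates). Camera axes: x right, y down, z forward; pixel columns grow to the right and rows downward; lengths in m; the calibration is good to about 2 mm. A picture is of the moment at which its call begins: read the wrist's pose just before it. calibration takes no time and is no camera call; for the wrist camera it gives the pose at the moment of the call.
- env.job_done(): hands the job in; it is judged then, once.
The state is a dict: "t": time; "joint_positions": joint angles; "qvel": joint speeds; "tau": joint torques, N m; "tcp_pos": TCP position; "orientation": TCP orientation; "wrist_force": force on the tool from outside, world axes, zero at the start; "wrist_torque": the same for the moment, N m; "finger_gap": opening from 0.0 (shut) to 1.0 (fully open); "finger_force": force on a finger pad.
Only numpy, scipy, OpenCV 4.12 (cv2) and the standard library are available. Lean on these libraries where they do the work, as an engineer would, in place of code of your own. Each camera call takes 0.05 s, during which the arm holds its last target. There are 200 camera calls.

## Working session

There is one attempt and no reset: what is moved stays moved. The work goes in short steps, Python scripts to look and compute and a tool call to move; the robot and the scene stay as the last step left them, time stands still between calls to the robot, and variables do not carry over. Pictures are saved under pics/ and viewed, at most 10 in all, crops included, and the job is handed in when it is done.

Besides the shell and the picture viewer there is one more tool, called after "Request:" by a JSON object that holds its "name" and its "arguments", one argument or row to a line. apply_moves: Moves the arm, as the interface text tells. Its arguments: {"type":"object","properties":{"travel":{"type":"array"},"yaw":{"type":"array"},"jaw":{"type":"array"},"newtons":{"type":"number"}},"required":["travel","yaw","jaw"]}

```bash
mkdir -p pics
python3 - <<'E'
from plant import read_state, eyes, env
import cv2,numpy as np
s=read_state();print(s['t'],s['tcp_pos'],s['orientation'],env.grip_point_offset)
for n in['side','top','wrist']:
    c=eyes.calibration(n);print(n,c['fov_y'],c['cx'],c['cy'],np.round(c['world_from_camera'],4).tolist())
    cv2.imwrite(f'pics/{n}0.png',eyes.capture(n)[:,:,::-1])
E
```

```text
0.0 [ 0.18678568 -0.62187889  0.1973413 ] [[ 9.57741109e-01  2.87631259e-01 -4.76051849e-04]
 [ 2.87631623e-01 -9.57738935e-01  2.04477566e-03]
 [ 1.32208007e-04 -2.09529327e-03 -9.99997796e-01]] -0.0187
side 53.10001791689849 285.27392255688915 210.11413954558347 [[-0.9276, -0.2577, 0.2706, 0.2565], [-0.3736, 0.6251, -0.6853, 0.8057], [0.0075, -0.7367, -0.6761, 0.8356], [0.0, 0.0, 0.0, 1.0]]
top 52.74411374287393 276.1732926353786 215.2516693211333 [[0.0089, -0.9829, 0.1839, 0.3225], [-0.9997, -0.0131, -0.0218, 0.1277], [0.0238, -0.1837, -0.9827, 1.3902], [0.0, 0.0, 0.0, 1.0]]
wrist 66.12077875131995 275.31837091707337 207.70584517275447 [[0.287, -0.912, -0.2931, 0.2606], [-0.9579, -0.2737, -0.0862, -0.5994], [-0.0016, 0.3055, -0.9522, 0.3732], [0.0, 0.0, 0.0, 1.0]]
```

View pics/top0.png

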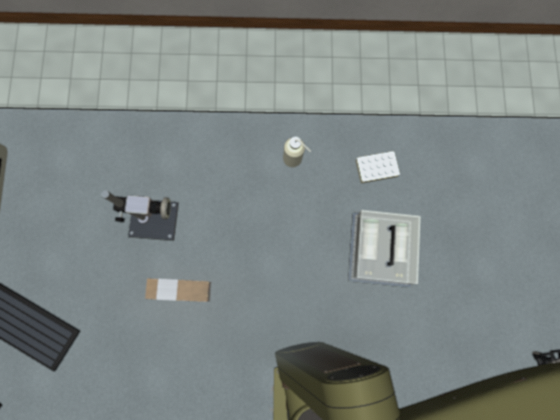

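View pics/side0.png

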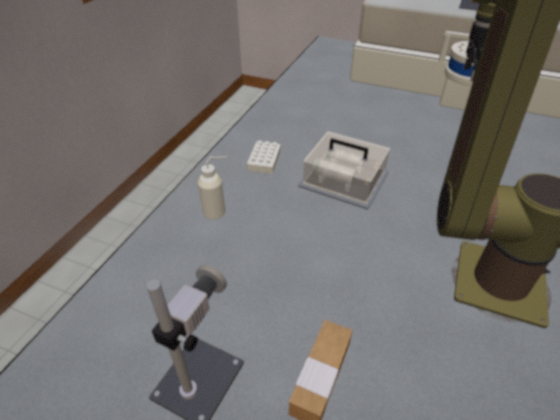

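Run:
```python
import cv2,numpy as np
t=cv2.imread('pics/top0.png');s=cv2.imread('pics/side0.png')
def crop(im,x,y,w,h,k): return cv2.resize(im[y:y+h,x:x+w],None,fx=k,fy=k,interpolation=cv2.INTER_CUBIC)
o=np.zeros((600,800,3),np.uint8)
o[0:330,0:400]=crop(t,345,205,80,66*1,5)[:330]
o[0:600,0:400]=cv2.resize(t[203:293,350:430][:, :],(400,450))[0:450].repeat(1,0) if 0 else np.vstack([crop(t,348,205,80,84,5),np.zeros((180,400,3),np.uint8)])
o[0:300,400:800]=crop(s,297,128,100,75,4)
o[300:600,400:800]=crop(t,95,180,100,75,4)
cv2.imwrite('pics/c1.png',o)
cv2.imwrite('pics/c2.png',crop(s,140,258,115,162,3.6))
```

```text
(no output)
```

View pics/c1.png

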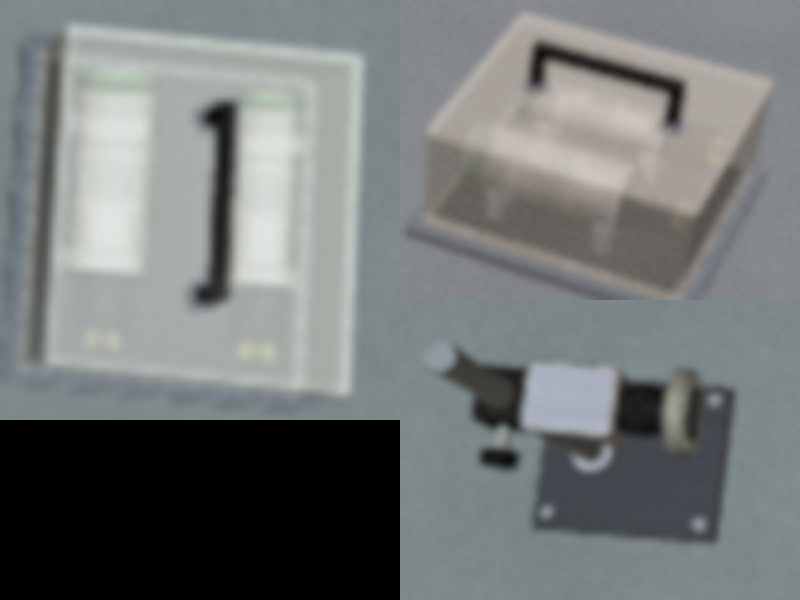

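View pics/c2.png

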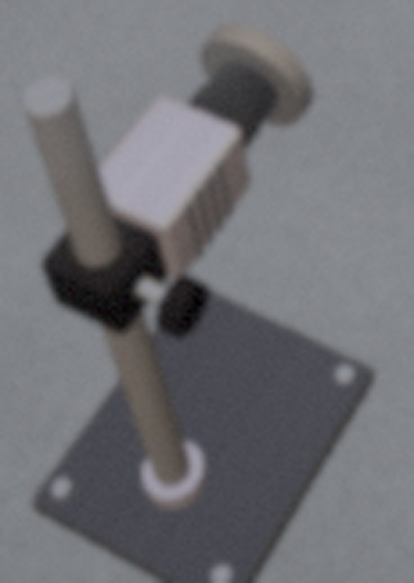

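```bash
cat > h.py <<'E'
import numpy as np
from scipy.optimize import least_squares
from plant import eyes
def cal(n):
    c=eyes.calibration(n);return dict(f=210/np.tan(np.radians(c['fov_y']/2)),c=np.array([c['cx'],c['cy']]),T=np.array(c['world_from_camera']))
def proj(c,P):
    p=(np.atleast_2d(P)-c['T'][:3,3])@c['T'][:3,:3];return p[:,:2]/p[:,2:]*c['f']+c['c']
def ray(c,px):
    d=np.append((np.array(px)-c['c'])/c['f'],1);return c['T'][:3,3],c['T'][:3,:3]@d
def at_z(c,px,z):
    o,d=ray(c,px);return o+d*(z-o[2])/d[2]
def uncrop(p,k,off): return (np.array(p,float)+.5)/k-.5+np.array(off)
def pose(x,y,a,P):
    P=np.array(P,float);a=np.radians(a);R=np.array([[np.cos(a),-np.sin(a),0],[np.sin(a),np.cos(a),0],[0,0,1]]);return P@R.T+[x,y,0]
def tri(obs): # [(cam,px)]
    A=np.zeros((3,3));b=np.zeros(3)
    for c,p in obs:
        o,d=ray(c,p);d/=np.linalg.norm(d);M=np.eye(3)-np.outer(d,d);A+=M;b+=M@o
    return np.linalg.solve(A,b)
E
python3 - <<'E'
from h import *
T,S=cal('top'),cal('side')
box=[[.105,.0925,.098],[.105,-.0925,.098],[-.105,-.0925,.098],[-.105,.0925,.098]]
pt=uncrop([(68,25),(362,55),(350,392),(48,365)],5,(348,205))
ps=uncrop([(30,132),(128,12),(373,83),(290,212)],4,(297,128))
ends=[[.061,0,.138],[-.061,0,.138]]
et=uncrop([(228,100),(222,303)],5,(348,205));es=uncrop([(137,42),(285,83)],4,(297,128))
P=np.array(box+ends)
def res(v):
    return np.r_[proj(T,pose(*v[:3],P))-np.vstack([pt,et]),(proj(S,pose(*v[:3],P))-np.vstack([ps,[es[0]],[es[1]]]))].ravel()
r=least_squares(res,[.5,-.2,0],x_scale=[.01,.01,1]);print('cover',r.x);print(np.round(r.fun.reshape(-1,2),1).tolist())
# try alternative corner ordering implicit in residual; stand foot:
q=uncrop([(718,541-300+0),(735,88),(533,230)],4,(0,0))
q=np.array([uncrop((x-400,y-300),4,(95,180)) for x,y in[(718,541),(735,388),(533,530)]])
F=[at_z(T,p,.014) for p in q];print('foot',np.round(F,4).tolist())
post=tri([(T,uncrop((440-400,355-300),4,(95,180))),(S,uncrop((50,100),3.6,(140,258)))]);print('posttop',post)
ring=tri([(T,uncrop((680-400,411-300),4,(95,180))),(S,uncrop((258,68),3.6,(140,258)))]);print('ring',ring)
for n,c,p in[('bot',T,(293,150)),('bot',S,(212,212))]:print(n,at_z(c,p,.03))
E
```

```text
cover [ 0.47166512 -0.24923323 -5.42347216]
[[0.1, 0.3], [0.0, 0.6], [-0.4, 0.8], [-0.5, -0.2], [0.5, 0.2], [-0.4, -0.0], [-1.0, -0.5], [-1.1, 0.1], [-0.0, -0.6], [1.3, 0.0], [-1.0, -0.7], [0.4, -0.2]]
foot [[0.4942, 0.4284, 0.014], [0.6216, 0.4211, 0.014], [0.5014, 0.5782, 0.014]]
posttop [0.56590474 0.5330013  0.35073968]
ring [0.55591951 0.4109337  0.23353875]
bot [0.8014294  0.04282802 0.03      ]
bot [0.76675056 0.07511957 0.03      ]
```

Request:
{"name": "apply_moves", "arguments": {
  "travel": [
    [24, 31, 5],
    [24, 31, 5],
    [24, 31, 5],
    [24, 31, 5],
    [24, 31, 5],
    [24, 31, 5],
    [24, 31, 5],
    [24, 31, 5],
    [24, 31, 5],
    [24, 31, 5],
    [24, 31, 5],
    [20, 31, 5],
    [0, 0, 0],
    [0, 0, 0]
  ],
  "yaw": [-1.8, -1.8, -1.8, -1.8, -1.8, -1.8, -1.8, -1.8, -1.8, -1.8, -1.8, -2.3, 0, 0],
  "jaw": [1, 1, 1, 1, 1, 1, 1, 1, 1, 1, 1, 1, 1, 1],
  "newtons": 50
}}

```text
t: 1.55
tcp_pos: [0.4711, -0.25, 0.2584]
orientation: [[0.996, -0.092, -0.001], [-0.092, -0.996, -0.0], [-0.0, 0.0, -1.0]]
wrist_force: [-0.1, -1.0, -0.3]
finger_gap: 0.996
finger_force: 0.0
```

Run:
```python
from plant import *
import cv2,numpy as np
from h import *
s=read_state();print(s['t'],np.round(s['tcp_pos'],4),np.round(s['orientation'],3).tolist())
c=cal('wrist');np.savez('w1.npz',**c)
im=eyes.capture('wrist')[:,:,::-1].copy()
for p in proj(c,pose(.4717,-.2492,-5.4,[[.061,0,.138],[-.061,0,.138],[.105,.0925,.098],[.105,-.0925,.098],[-.105,.0925,.098],[-.105,-.0925,.098]])): cv2.circle(im,tuple(int(round(v)) for v in p),2,(0,0,255),-1)
cv2.imwrite('pics/w1.png',im)
```

```text
1.55 [ 0.4711 -0.25    0.2584] [[0.996, -0.092, -0.001], [-0.092, -0.996, -0.0], [-0.0, 0.0, -1.0]]
```

View pics/w1.png

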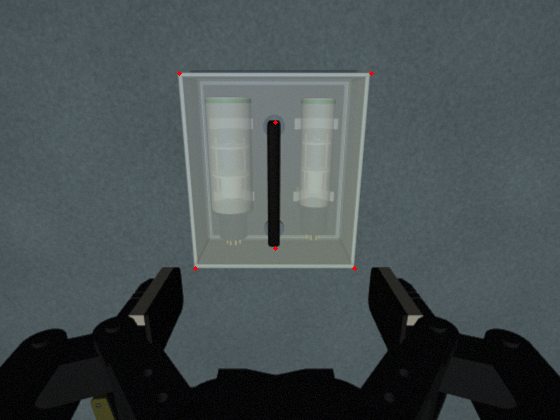

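Request:
{"name": "apply_moves", "arguments": {
  "travel": [
    [0, 1, -30],
    [0, 0, -35],
    [0, 0, -35],
    [0, 0, -25],
    [0, 0, -15],
    [0, 0, -5],
    [0, 0, 0],
    [0, 0, 0],
    [0, 0, 0],
    [0, 0, 0],
    [0, 0, 0],
    [0, 0, 0],
    [0, 0, 0]
  ],
  "yaw": [0, 0, 0, 0, 0, 0, 0, 0, 0, 0, 0, 0, 0],
  "jaw": [1, 1, 1, 1, 1, 1, 0.8, 0.6, 0.4, 0.2, 0, 0, 0],
  "newtons": 50
}}

```text
t: 2.9
tcp_pos: [0.471, -0.2495, 0.1137]
orientation: [[0.996, -0.094, 0.0], [-0.094, -0.996, -0.0], [0.0, 0.0, -1.0]]
wrist_force: [-0.5, 0.1, -0.3]
finger_gap: -0.0
finger_force: 0.0
```

Run:
```python
from plant import *
import cv2,numpy as np
s=read_state();print(s['t'],s['finger_gap'],s['finger_force'],s['wrist_force'])
a=eyes.capture('side')[110:230,280:420,::-1];b=eyes.capture('wrist')[:,:,::-1]
o=np.zeros((600,800,3),np.uint8);o[:300,:350]=cv2.resize(a,(350,300),interpolation=cv2.INTER_CUBIC);o[180:,350:800]=cv2.resize(b,(560,420))[:,55:505]
cv2.imwrite('pics/g1.png',o)
```

```text
2.9 -0.0004479638969597154 0.0 [-0.45074139  0.11456486 -0.32145354]
```

View pics/g1.png

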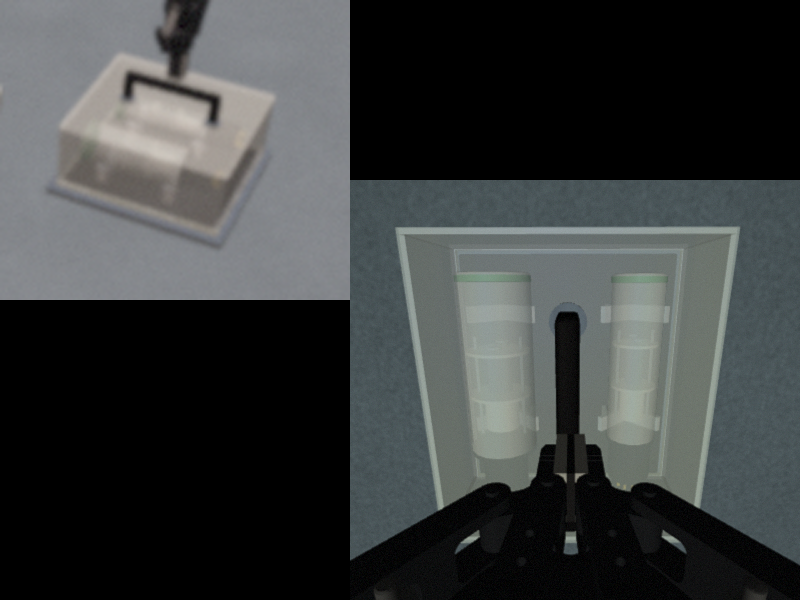

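Run:
```python
from plant import *
from h import *
s=read_state();t=np.array(s['tcp_pos']);R=np.array(s['orientation']);c=cal('wrist');print(t,c['T'][:3,3])
for dx in(-.011,0,.011):
  for dz in(0,.02,.04):print(dx,dz,np.round(proj(c,t+R@[dx,0,-dz])))
S=cal('side');print(np.round(proj(S,[t,t+[0,0,.03]])), np.round(proj(S,pose(.4717,-.2485,-5.4,[[.061,0,.132],[-.061,0,.132],[0,0,.138]]))))
print(s['joint_positions'])
```

```text
[ 0.47095475 -0.24946535  0.11361543] [ 0.54757777 -0.2563836   0.28928869]
-0.011 0 [[276. 258.]]
-0.011 0.02 [[276. 274.]]
-0.011 0.04 [[276. 295.]]
0 0 [[276. 241.]]
0 0.02 [[276. 256.]]
0 0.04 [[276. 275.]]
0.011 0 [[276. 223.]]
0.011 0.02 [[276. 237.]]
0.011 0.04 [[276. 254.]]
[[348. 150.]
 [349. 141.]] [[330. 139.]
 [368. 150.]
 [349. 143.]]
[-3.36825525e+01 -3.79103613e+00  1.14123957e+02  2.82782566e-04
  6.96687968e+01  6.16908651e+01]
```

Run:
```python
from plant import *
from h import *
c=cal('wrist');P=pose(.4717,-.2485,-5.4,[[.105,.0925,.098],[.105,-.0925,.098],[.061,0,.138],[.061,.006,.138],[.061,-.006,.138]])
print(np.round(proj(c,P)),'seen (102,48),(443,48), bar end (218-?),132')
# what camera height fits?
for dz in(-.02,0,.02,.035,.05):
    k=dict(c);k['T']=c['T'].copy();k['T'][2,3]+=dz;print(dz,np.round(proj(k,P)).tolist())
```

```text
[[102.  48.]
 [446.  48.]
 [274. 139.]
 [261. 139.]
 [287. 139.]] seen (102,48),(443,48), bar end (218-?),132
-0.02 [[80.0, 41.0], [467.0, 41.0], [273.0, 144.0], [258.0, 144.0], [288.0, 144.0]]
0 [[102.0, 48.0], [446.0, 48.0], [274.0, 139.0], [261.0, 139.0], [287.0, 139.0]]
0.02 [[119.0, 54.0], [429.0, 54.0], [274.0, 135.0], [262.0, 135.0], [285.0, 135.0]]
0.035 [[130.0, 57.0], [418.0, 57.0], [274.0, 133.0], [263.0, 133.0], [285.0, 133.0]]
0.05 [[139.0, 60.0], [409.0, 60.0], [274.0, 131.0], [264.0, 131.0], [284.0, 131.0]]
```

Run:
```python
from plant import *
import cv2,numpy as np
from h import *
a=eyes.capture('side')[105:180,315:390,::-1];b=eyes.capture('wrist')[200:380,195:355,::-1]
o=np.zeros((600,800,3),np.uint8);o[:375,:375]=cv2.resize(a,None,fx=5,fy=5,interpolation=cv2.INTER_CUBIC);o[:450,400:]=cv2.resize(b,None,fx=2.5,fy=2.5,interpolation=cv2.INTER_CUBIC)
o=np.clip(o.astype(float)*2,0,255).astype(np.uint8)
cv2.imwrite('pics/g2.png',o)
```

```text
(no output)
```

View pics/g2.png

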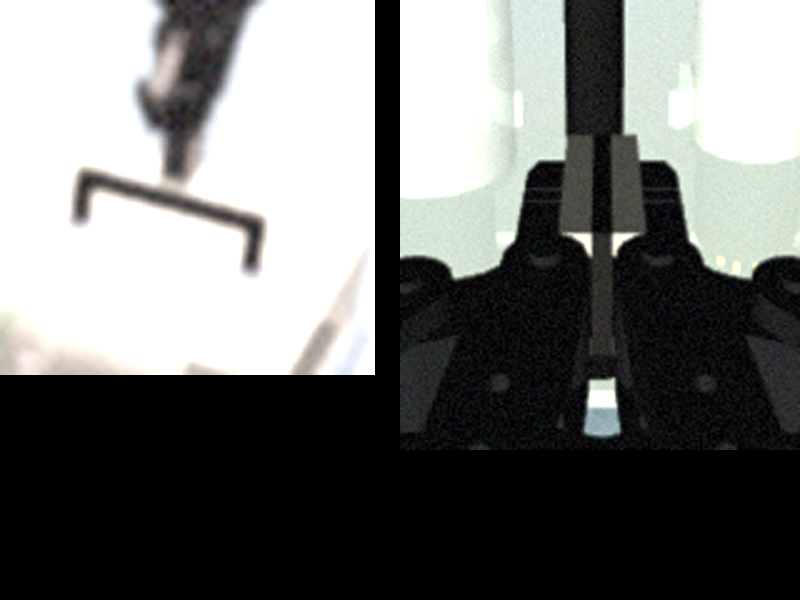

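Request:
{"name": "apply_moves", "arguments": {
  "travel": [
    [0, 0, -2],
    [0, 0, -2],
    [0, 0, 0]
  ],
  "yaw": [0, 0, 0],
  "jaw": [0, 0, 0]
}}

```text
t: 3.4
tcp_pos: [0.4707, -0.2493, 0.109]
orientation: [[0.996, -0.094, -0.001], [-0.094, -0.996, 0.001], [-0.001, -0.0, -1.0]]
wrist_force: [0.0, 0.8, -0.4]
finger_gap: 0.006
finger_force: 0.0
```

Request:
{"name": "apply_moves", "arguments": {
  "travel": [
    [0, 0, -1],
    [0, 0, -1],
    [0, 0, 0]
  ],
  "yaw": [0, 0, 0],
  "jaw": [0, 0, 0]
}}

```text
t: 3.7
tcp_pos: [0.4709, -0.2494, 0.1074]
orientation: [[0.996, -0.094, -0.0], [-0.094, -0.996, 0.0], [-0.0, -0.0, -1.0]]
wrist_force: [0.6, -0.8, 0.1]
finger_gap: 0.002
finger_force: 0.0
```

Request:
{"name": "apply_moves", "arguments": {
  "travel": [
    [0, 0, -1],
    [0, 0, -1],
    [0, 0, 0]
  ],
  "yaw": [0, 0, 0],
  "jaw": [0, 0, 0]
}}

```text
t: 4.0
tcp_pos: [0.4708, -0.2494, 0.1054]
orientation: [[0.996, -0.094, -0.0], [-0.094, -0.996, 0.0], [-0.0, -0.0, -1.0]]
wrist_force: [-0.7, 0.6, -0.6]
finger_gap: 0.004
finger_force: 0.0
```

Request:
{"name": "apply_moves", "arguments": {
  "travel": [
    [0, 0, -1],
    [0, 0, -1],
    [0, 0, 0]
  ],
  "yaw": [0, 0, 0],
  "jaw": [0, 0, 0]
}}

```text
t: 4.3
tcp_pos: [0.471, -0.2496, 0.1053]
orientation: [[0.996, -0.094, -0.0], [-0.094, -0.996, 0.0], [-0.0, -0.0, -1.0]]
wrist_force: [-4.1, 2.5, 8.4]
finger_gap: -0.004
finger_force: 4.2
```

Request:
{"name": "apply_moves", "arguments": {
  "travel": [
    [0, 0, -1],
    [0, 0, -1],
    [0, 0, 0]
  ],
  "yaw": [0, 0, 0],
  "jaw": [0, 0, 0]
}}

```text
t: 4.6
tcp_pos: [0.471, -0.2496, 0.1052]
orientation: [[0.996, -0.094, -0.001], [-0.094, -0.996, 0.0], [-0.001, -0.0, -1.0]]
wrist_force: [-8.1, 4.8, 18.1]
finger_gap: -0.003
finger_force: 8.8
```

Request:
{"name": "apply_moves", "arguments": {
  "travel": [
    [0, 0, 10],
    [0, 0, 12],
    [0, 0, 0],
    [0, 0, 0],
    [0, 0, 0],
    [0, 0, 0],
    [0, 0, -10],
    [0, 0, -15],
    [0, 0, -12],
    [0, 0, -6],
    [0, 0, 0],
    [0, 0, 0],
    [0, 0, 0],
    [0, 0, 0],
    [0, 0, 0],
    [0, 0, 0],
    [0, 0, 0]
  ],
  "yaw": [0, 0, 0, 0, 0, 0, 0, 0, 0, 0, 0, 0, 0, 0, 0, 0, 0],
  "jaw": [0, 0.4, 0.6, 0.6, 0.6, 0.6, 0.6, 0.6, 0.6, 0.6, 0.4, 0.2, 0.1, 0, 0, 0, 0],
  "newtons": 60
}}

```text
t: 6.3
tcp_pos: [0.4713, -0.2496, 0.0811]
orientation: [[0.996, -0.094, 0.001], [-0.094, -0.996, -0.0], [0.001, 0.0, -1.0]]
wrist_force: [0.3, 1.7, 0.6]
finger_gap: 0.124
finger_force: 59.2
```

Request:
{"name": "apply_moves", "arguments": {
  "travel": [
    [0, 0, 5],
    [0, 0, 15],
    [0, 0, 25],
    [0, 0, 30],
    [0, 0, 25],
    [0, 0, 10],
    [0, 0, 0],
    [1, 10, 0],
    [3, 25, 0],
    [3, 35, 0],
    [3, 35, 0],
    [3, 35, 0],
    [3, 35, 0],
    [3, 35, 0],
    [3, 20, 0],
    [1, 10, 0],
    [0, 0, 0],
    [0, 0, 0]
  ],
  "yaw": [0, 0, 0, 0, 0, 0, 0, 0, 0, 0, 0, 0, 0, 0, 0, 0, 0, 0],
  "jaw": [0, 0, 0, 0, 0, 0, 0, 0, 0, 0, 0, 0, 0, 0, 0, 0, 0, 0]
}}

```text
t: 8.1
tcp_pos: [0.4934, -0.0099, 0.1897]
orientation: [[0.996, -0.094, -0.002], [-0.094, -0.996, -0.0], [-0.002, 0.001, -1.0]]
wrist_force: [-0.0, -1.5, -3.8]
finger_gap: 0.123
finger_force: 58.8
```

Request:
{"name": "apply_moves", "arguments": {
  "travel": [
    [0, 0, -10],
    [0, 0, -25],
    [0, 0, -25],
    [0, 0, -25],
    [0, 0, -15],
    [0, 0, -8],
    [0, 0, -4],
    [0, 0, -2],
    [0, 0, -1],
    [0, 0, -1],
    [0, 0, 0]
  ],
  "yaw": [0, 0, 0, 0, 0, 0, 0, 0, 0, 0, 0],
  "jaw": [0, 0, 0, 0, 0, 0, 0, 0, 0, 0, 0]
}}

```text
t: 9.2
tcp_pos: [0.4944, -0.0095, 0.0753]
orientation: [[0.996, -0.094, 0.001], [-0.094, -0.996, -0.0], [0.001, 0.0, -1.0]]
wrist_force: [0.8, -0.4, -4.1]
finger_gap: 0.125
finger_force: 58.8
```

Request:
{"name": "apply_moves", "arguments": {
  "travel": [
    [0, 0, -1],
    [0, 0, -1],
    [0, 0, 0]
  ],
  "yaw": [0, 0, 0],
  "jaw": [0, 0, 0]
}}

```text
t: 9.5
tcp_pos: [0.4938, -0.0095, 0.0725]
orientation: [[0.996, -0.094, -0.0], [-0.094, -0.996, 0.0], [-0.0, -0.0, -1.0]]
wrist_force: [-0.0, -0.3, -4.3]
finger_gap: 0.127
finger_force: 58.8
```

Request:
{"name": "apply_moves", "arguments": {
  "travel": [
    [0, 0, -0.5],
    [0, 0, -0.5],
    [0, 0, -0.5],
    [0, 0, 0]
  ],
  "yaw": [0, 0, 0, 0],
  "jaw": [0, 0, 0, 0]
}}

```text
t: 9.9
tcp_pos: [0.494, -0.0095, 0.0711]
orientation: [[0.996, -0.094, 0.0], [-0.094, -0.996, 0.0], [0.0, -0.0, -1.0]]
wrist_force: [-0.1, -0.7, -3.4]
finger_gap: 0.127
finger_force: 58.9
```

Request:
{"name": "apply_moves", "arguments": {
  "travel": [
    [0, 0, -0.5],
    [0, 0, -0.5],
    [0, 0, 0]
  ],
  "yaw": [0, 0, 0],
  "jaw": [0, 0, 0]
}}

```text
t: 10.2
tcp_pos: [0.4941, -0.0095, 0.071]
orientation: [[0.996, -0.094, -0.0], [-0.094, -0.996, 0.0], [-0.0, -0.0, -1.0]]
wrist_force: [-4.8, 1.5, 6.0]
finger_gap: 0.13
finger_force: 60.0
```

Request:
{"name": "apply_moves", "arguments": {
  "travel": [
    [0, 0, 0],
    [0, 0, 0],
    [0, 0, 0],
    [0, 0, 0],
    [0, 0, 5],
    [0, 0, 20],
    [0, 0, 35],
    [0, 0, 40],
    [0, -5, 40],
    [-3, -30, 10],
    [-4, -40, 0],
    [-4, -40, 0],
    [-4, -40, 0],
    [-3, -30, 0],
    [0, -5, 0],
    [0, 0, 0],
    [0, 0, 0]
  ],
  "yaw": [0, 0, 0, 0, 0, 0, 0, 0, 0, 0, 0, 0, 0, 0, 0, 0, 0],
  "jaw": [0.3, 0.5, 0.6, 0.6, 0.6, 0.6, 0.6, 0.6, 0.6, 1, 1, 1, 1, 1, 1, 1, 1]
}}

```text
t: 11.9
tcp_pos: [0.4761, -0.1988, 0.2202]
orientation: [[0.996, -0.093, 0.0], [-0.093, -0.996, 0.0], [0.0, -0.0, -1.0]]
wrist_force: [-0.7, 0.1, -0.0]
finger_gap: 1.0
finger_force: 0.0
```

Run:
```python
from plant import *
import cv2,numpy as np
from h import *
s=read_state();print(s['t'],np.round(s['tcp_pos'],4),s['wrist_force'])
c=cal('wrist');im=eyes.capture('wrist')[:,:,::-1].copy();cv2.imwrite('pics/w2raw.png',im)
# predicted: lane axis line, Vs tops and lamp for guess
Q=pose(.4717,-.2485,-5.4,[[.080,.05,.059],[-.05,.05,.059],[-.034,.05,.047],[.054,.05,.047],[.098,.0855,.018],[-.098,.0855,.018],[.098,-.0855,.018],[-.098,-.0855,.018]])
for p in proj(c,Q): cv2.circle(im,tuple(int(round(v)) for v in p),2,(0,0,255),-1)
t=eyes.capture('top')[180:310,240:440,::-1]
o=np.zeros((600,800,3),np.uint8);o[:420,:560]=im;o[420:600,500:777]=cv2.resize(t,(277,180))
cv2.imwrite('pics/w2.png',o)
```

```text
11.9 [ 0.4761 -0.1988  0.2202] [-0.68480034  0.14325951 -0.01779644]
```

View pics/w2.png

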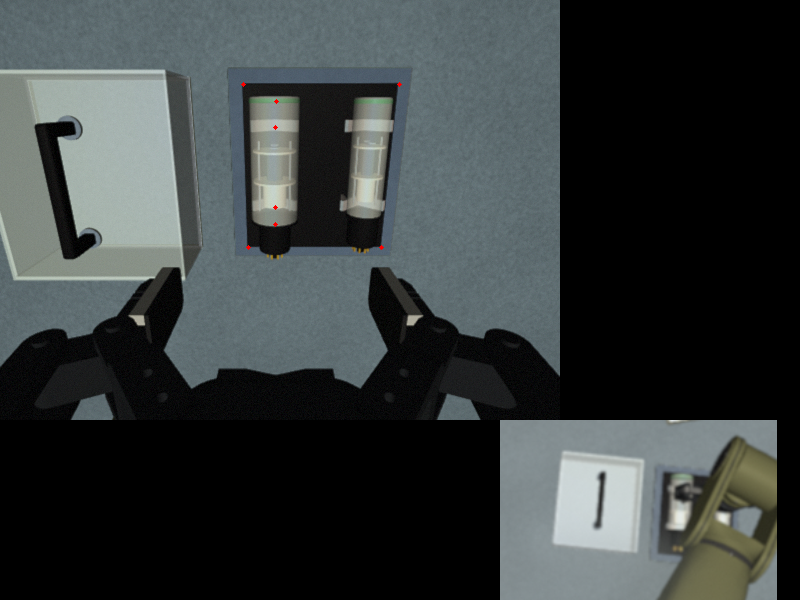

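Run:
```python
from plant import *
from h import *
c=cal('wrist')
def loc(p,z):
    P=at_z(c,p,z)-[.4717,-.2485,0];a=np.radians(5.4);return np.round([np.cos(a)*P[0]-np.sin(a)*P[1],np.sin(a)*P[0]+np.cos(a)*P[1]],4)
for p,z in[((274.5,97),.059),((274.5,97),.084),((250,100),.059),((299,100),.059),((253,222),.059),((297,222),.059),((275,253),.059),((275,222),.059),((347,97),.051),((365,217),.051)]:print(p,z,loc(p,z))
```

```text
(274.5, 97) 0.059 [0.0835 0.0514]
(274.5, 97) 0.084 [0.0829 0.0514]
(250, 100) 0.059 [0.0806 0.0757]
(299, 100) 0.059 [0.0807 0.0272]
(253, 222) 0.059 [-0.0481  0.0753]
(297, 222) 0.059 [-0.0481  0.0263]
(275, 253) 0.059 [-0.086   0.0508]
(275, 222) 0.059 [-0.0481  0.0508]
(347, 97) 0.051 [ 0.0837 -0.0219]
(365, 217) 0.051 [-0.0449 -0.0512]
```

Request:
{"name": "apply_moves", "arguments": {
  "travel": [
    [1, 1, -15],
    [1, 0, -35],
    [0, 0, -40],
    [0, 0, -40],
    [0, 0, -35],
    [0, 0, -25],
    [0, 0, -15],
    [0, 0, -8],
    [0, 0, -4],
    [0, 0, 0],
    [0, 0, 0],
    [0, 0, 0],
    [0, 0, 0],
    [0, 0, 0],
    [0, 0, 0],
    [0, 0, 0]
  ],
  "yaw": [0, 0, 0, 0, 0, 0, 0, 0, 0, 0, 0, 0, 0, 0, 0, 0],
  "jaw": [1, 1, 1, 1, 1, 1, 1, 1, 1, 0.9, 0.75, 0.6, 0.5, 0.4, 0.4, 0.4],
  "newtons": 40
}}

```text
t: 13.6
tcp_pos: [0.479, -0.1978, 0.0048]
orientation: [[0.996, -0.094, 0.002], [-0.094, -0.996, 0.002], [0.002, -0.002, -1.0]]
wrist_force: [-0.7, 5.7, 6.4]
finger_gap: 0.572
finger_force: 40.8
```

Request:
{"name": "apply_moves", "arguments": {
  "travel": [
    [0, 0, 3],
    [0, 0, 8],
    [0, 0, 15],
    [0, 0, 25],
    [0, 0, 40],
    [0, 0, 45],
    [0, 0, 45],
    [0, 0, 45],
    [0, 0, 40],
    [0, 0, 20],
    [0, 0, 9],
    [0, 0, 0]
  ],
  "yaw": [0, 0, 0, 0, 0, 0, 0, 0, 0, 0, 0, 0],
  "jaw": [0.4, 0.4, 0.4, 0.4, 0.4, 0.4, 0.4, 0.4, 0.4, 0.4, 0.4, 0.4]
}}

```text
t: 14.8
tcp_pos: [0.4782, -0.1988, 0.3]
orientation: [[0.996, -0.094, 0.003], [-0.094, -0.996, -0.002], [0.003, 0.001, -1.0]]
wrist_force: [0.9, -0.1, -2.8]
finger_gap: 0.578
finger_force: 41.8
```

Request:
{"name": "apply_moves", "arguments": {
  "travel": [
    [2, 10, 0],
    [4, 20, 0],
    [5, 30, 0],
    [5, 30, 0],
    [5, 30, 0],
    [5, 30, 0],
    [5, 30, 0],
    [5, 30, 0],
    [5, 30, 0],
    [5, 30, 0],
    [5, 30, 0],
    [5, 30, 0],
    [5, 30, 0],
    [5, 30, 0],
    [5, 30, 0],
    [3, 30, 0],
    [2, 18, 0],
    [1, 10, 0],
    [0, 0, 0],
    [0, 0, 0]
  ],
  "yaw": [3, 5, 6, 6, 6, 6, 6, 6, 6, 6, 6, 6, 6, 6, 5, 4, 2, 1.4, 0, 0],
  "jaw": [0.4, 0.4, 0.4, 0.4, 0.4, 0.4, 0.4, 0.4, 0.4, 0.4, 0.4, 0.4, 0.4, 0.4, 0.4, 0.4, 0.4, 0.4, 0.4, 0.4]
}}

```text
t: 16.8
tcp_pos: [0.5549, 0.2786, 0.2977]
orientation: [[0.053, 0.999, -0.001], [0.999, -0.053, -0.001], [-0.001, -0.001, -1.0]]
wrist_force: [-0.6, -0.5, -1.7]
finger_gap: 0.574
finger_force: 41.7
```

Run:
```python
from plant import *
import cv2,numpy as np
from h import *
s=read_state();print(s['t'],np.round(s['tcp_pos'],4),np.round(s['orientation'],3).tolist(),s['wrist_force'],s['finger_gap'])
c=cal('wrist');np.savez('w3.npz',**c);im=eyes.capture('wrist')[:,:,::-1].copy();cv2.imwrite('pics/w3raw.png',im)
t=eyes.capture('side')[:,:,::-1].copy();cv2.imwrite('pics/s3raw.png',t)
o=np.zeros((600,800,3),np.uint8);o[:420,:560]=im;o[200:600,560:]=cv2.resize(t[220:420,130:250],None,fx=2,fy=2,interpolation=cv2.INTER_CUBIC)
cv2.imwrite('pics/w3.png',o)
```

```text
16.8 [0.5549 0.2786 0.2977] [[0.053, 0.999, -0.001], [0.999, -0.053, -0.001], [-0.001, -0.001, -1.0]] [-0.55946619 -0.46098422 -1.72802409] 0.5742693484500297
```

View pics/w3.png

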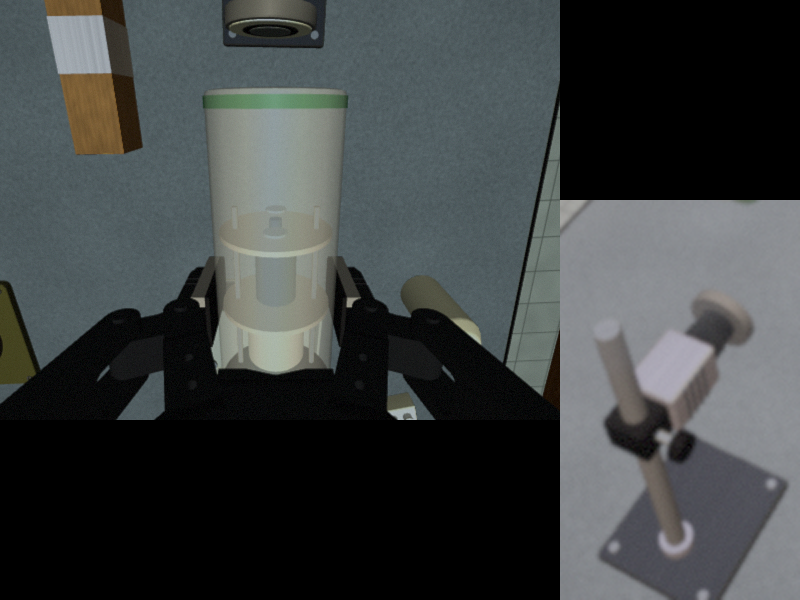

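```bash
cat > snap.py <<'E'
import sys,cv2
from plant import *
from h import *
n=sys.argv[1];s=read_state();c=cal('wrist');np.savez(f'{n}.npz',**c);cv2.imwrite(f'pics/{n}.png',eyes.capture('wrist')[:,:,::-1])
print(s['t'],np.round(s['tcp_pos'],4),proj(c,[.556,.402,.2335]))
E
cat > /dev/null
```

```text
(no output)
```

Request:
{"name": "apply_moves", "arguments": {
  "travel": [
    [0, 10, 0],
    [1, 15, 0],
    [0, 10, 0],
    [0, 0, 0],
    [0, 0, 0]
  ],
  "yaw": [0, 0, 0, 0, 0],
  "jaw": [0.4, 0.4, 0.4, 0.4, 0.4]
}}

```text
t: 17.4
tcp_pos: [0.5558, 0.315, 0.2979]
orientation: [[0.051, 0.999, -0.0], [0.999, -0.051, -0.0], [-0.0, -0.0, -1.0]]
wrist_force: [-0.0, -0.1, -1.5]
finger_gap: 0.57
finger_force: 41.7
```

```bash
python3 snap.py A
```

```text
17.4 [0.5558 0.315  0.2979] [[271.09104185  91.49139299]]
```

Request:
{"name": "apply_moves", "arguments": {
  "travel": [
    [-15, 0, 0],
    [-30, 0, 0],
    [-35, 0, 0],
    [-30, 0, 0],
    [-10, 0, 0],
    [0, 0, 0],
    [0, 0, 0]
  ],
  "yaw": [0, 0, 0, 0, 0, 0, 0],
  "jaw": [0.4, 0.4, 0.4, 0.4, 0.4, 0.4, 0.4]
}}

```text
t: 18.15
tcp_pos: [0.4364, 0.3144, 0.2984]
orientation: [[0.052, 0.999, 0.001], [0.999, -0.052, 0.0], [0.0, 0.001, -1.0]]
wrist_force: [-0.5, 0.5, -0.9]
finger_gap: 0.574
finger_force: 42.0
```

```bash
python3 snap.py B
```

```text
18.15 [0.4364 0.3144 0.2984] [[442.19136103  81.05418453]]
```

Request:
{"name": "apply_moves", "arguments": {
  "travel": [
    [15, 0, 0],
    [35, 0, 0],
    [45, 0, 0],
    [45, 0, 0],
    [45, 0, 0],
    [35, 0, 0],
    [20, 0, 0],
    [0, 0, 0],
    [0, 0, 0]
  ],
  "yaw": [0, 0, 0, 0, 0, 0, 0, 0, 0],
  "jaw": [0.4, 0.4, 0.4, 0.4, 0.4, 0.4, 0.4, 0.4, 0.4]
}}

```text
t: 19.1
tcp_pos: [0.6771, 0.3138, 0.2964]
orientation: [[0.053, 0.999, -0.002], [0.999, -0.053, -0.001], [-0.001, -0.002, -1.0]]
wrist_force: [-0.9, 0.0, -1.4]
finger_gap: 0.576
finger_force: 42.2
```

```bash
python3 snap.py C
python3 - <<'E'
from h import *
import cv2
o=np.zeros((600,800,3),np.uint8)
for i,n in enumerate('ABC'):
    c=dict(np.load(n+'.npz'));p=proj(c,[.556,.402,.2335])[0];x=int(p[0])-66;y=max(0,int(p[1])-50);im=cv2.imread(f'pics/{n}.png')[y:y+100,x:x+133]
    im=cv2.convertScaleAbs(cv2.resize(im,None,fx=3,fy=3,interpolation=cv2.INTER_CUBIC),alpha=1.6)
    r,k=divmod(i,2);o[r*300:r*300+im.shape[0],k*400:k*400+im.shape[1]]=im;print(n,x,y)
s=cv2.imread('pics/s3raw.png')[260:310,180:246];o[300:600,400:796]=cv2.resize(s,None,fx=6,fy=6,interpolation=cv2.INTER_CUBIC)
cv2.imwrite('pics/r.png',o)
E
```

```text
19.1 [0.6771 0.3138 0.2964] [[98.37814019 99.50096183]]
A 205 41
B 376 31
C 32 49
```

View pics/r.png

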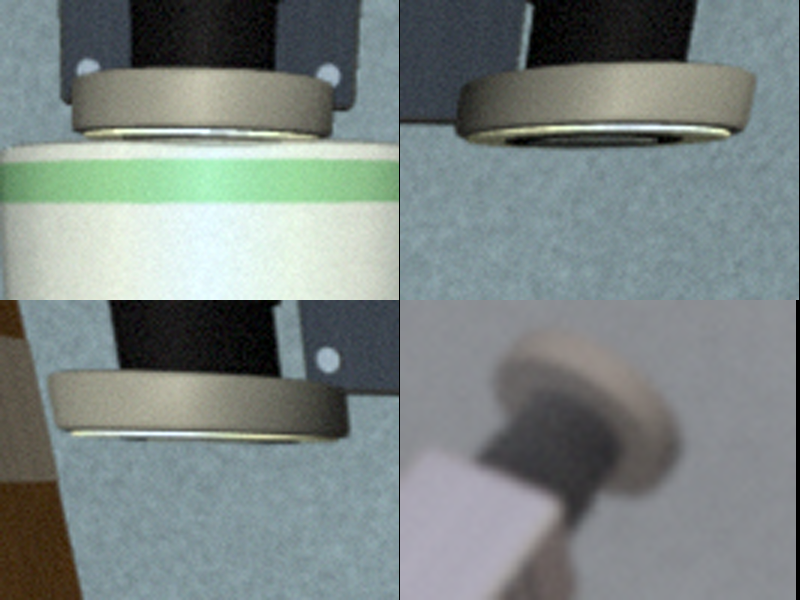

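```bash
cat > fit.py <<'E'
from h import *
C={n:dict(np.load(n+'.npz')) for n in'ABC'};C['S']=cal('side')
off={'A':(205,41),'B':(376,31),'C':(32,49)}
ob={}
for n,(a,b,c,d) in{'A':(73,333,68,139.5),'B':(57,357,61,147),'C':(47,349,68,141)}.items():
    ob[n]=np.r_[uncrop((a,c),3,off[n]),uncrop((b,d),3,off[n])]
ob['S']=np.r_[uncrop((95,28),6,(180,260)),uncrop((281,197),6,(180,260))]
th=np.linspace(0,2*np.pi,361)
def pts(v):
    x,y,z,psi,t=v;a=np.radians(psi);e=np.array([np.cos(a),np.sin(a),0]);n=np.array([-np.sin(a),np.cos(a),0])
    c=.031*(np.cos(th)[:,None]*n+np.sin(th)[:,None]*[0,0,1])
    return np.vstack([[x,y,z]+c,[x,y,z]+c+t*e])
def ext(q): return np.r_[q.min(0),q.max(0)]
def res(v,use='ABCS'):
    P=pts(v);r=[]
    for n in use:
        e=ext(proj(C[n],P))-ob[n]
        if n!='S': e[1]=(proj(C[n],P[361:])[:,1].min())-ob[n][1]
        r.append(e*(1.5 if n=='S' else 1))
    return np.r_[np.concatenate(r),(v[3]-psi0)/1.0]
F={}
for n,p in[('A',(65,104)),('A',(352,108)),('B',(30,122)),('C',(375,91))]:
    print('foot',n,np.round(at_z(C[n],uncrop(p,3,off[n]),.014),4))
a=at_z(C['A'],uncrop((65,104),3,off['A']),.014);b=at_z(C['A'],uncrop((352,108),3,off['A']),.014)
psi0=87.
for use in('ABCS','ABC','AS','BC'):
    r=least_squares(res,[.556,.40,.2335,87,.02],args=(use,),x_scale=[.01,.01,.01,1,.01]);print(use,np.round(r.x,4));print(np.round(r.fun,1))
E
python3 fit.py
```

```text
foot A [0.4956 0.4329 0.014 ]
foot A [0.6218 0.4247 0.014 ]
foot B [0.5869 0.4264 0.014 ]
foot C [0.5243 0.4322 0.014 ]
ABCS [5.56800e-01 4.05900e-01 2.27400e-01 8.64653e+01 1.14000e-02]
[-1.4 -0.1  0.7  0.8 -1.3  0.   0.4 -0.7 -0.2  1.1  0.9 -0.7 -2.2 -0.5
  0.4  0.8 -0.5]
ABC [5.56900e-01 4.05800e-01 2.27300e-01 8.70333e+01 1.17000e-02]
[-1.3 -0.4  0.8  0.9 -1.1 -0.3  0.6 -0.6 -0.1  0.8  1.1 -0.6  0. ]
AS [5.56800e-01 4.06600e-01 2.26900e-01 8.65733e+01 1.04000e-02]
[-1.3  0.8  0.6  0.  -1.9  0.1  0.1  0.7 -0.4]
BC [5.56800e-01 4.05500e-01 2.27500e-01 8.70566e+01 1.22000e-02]
[-1.2 -0.5  0.6 -0.1 -0.4  0.7  1.  -0.1  0.1]
```

```bash
cat >> fit.py <<'E'
print('free radius / psi')
def pts(v):
    x,y,z,psi,t,rr=v;a=np.radians(psi);e=np.array([np.cos(a),np.sin(a),0]);n=np.array([-np.sin(a),np.cos(a),0])
    c=rr*(np.cos(th)[:,None]*n+np.sin(th)[:,None]*[0,0,1])
    return np.vstack([[x,y,z]+c,[x,y,z]+c+t*e])
psi0=86.5
r0=res
def res(v,use='ABCS',w=.3): 
    q=r0(v,use);q[-1]*=w;return q
for use in('ABCS','ABC'):
    r=least_squares(res,[.556,.40,.2335,87,.02,.031],args=(use,),x_scale=[.01,.01,.01,1,.01,.01]);print(use,np.round(r.x,4));print(np.round(r.fun,1))
# lamp check in A: predicted window corners vs seen
from plant import read_state
for n,t,yw in[('A',[.5558,.315,.2979],87.05)]:
    a=np.radians(yw);e=np.array([np.cos(a),np.sin(a),0]);nn=np.array([-np.sin(a),np.cos(a),0]);o=np.array(t)+[0,0,.0542]
    for xx in(.08,-.0):
        c=o+xx*e+.025*(np.cos(th)[:,None]*nn+np.sin(th)[:,None]*[0,0,1]);print(n,xx,np.round(ext(proj(C[n],c)),1))
import cv2
g=cv2.cvtColor(cv2.imread('pics/A.png'),cv2.COLOR_BGR2GRAY).astype(int)
for row in(97,110,130,160,200,240):
    d=np.abs(np.convolve(g[row-1:row+2].mean(0),[1,1,0,-1,-1],'same'));print(row,[int(i) for i in np.argsort(d[190:260])[::-1][:3]+190],[int(i) for i in np.argsort(d[290:360])[::-1][:3]+290])
hsv=cv2.cvtColor(cv2.imread('pics/A.png'),cv2.COLOR_BGR2HSV);m=(abs(hsv[...,0].astype(int)-60)<14)&(hsv[...,1]>60);ys,xs=np.nonzero(m);print('green',xs.min(),xs.max(),ys.min(),ys.max(),np.percentile(xs,[1,50,99]))
E
python3 fit.py | sed -n '/free/,$p'
```

```text
free radius / psi
ABCS [5.56600e-01 4.06200e-01 2.28000e-01 8.45696e+01 1.11000e-02 3.04000e-02]
[-0.4 -0.3  0.   1.  -0.1 -0.1 -0.3 -0.8  0.3  0.8 -0.5 -0.2 -1.4 -0.5
 -0.6  0.3 -0.6]
ABC [5.56800e-01 4.05800e-01 2.28000e-01 8.61853e+01 1.18000e-02 3.04000e-02]
[-0.5 -0.5  0.1  1.1  0.1 -0.3  0.1 -0.6  0.4  0.8 -0.2 -0.4 -0.1]
A 0.08 [207.3  98.6 350.5 100.4]
A -0.0 [219.7 266.8 336.9 333.7]
97 [202, 201, 205] [348, 349, 347]
110 [207, 206, 208] [343, 344, 342]
130 [208, 207, 209] [342, 343, 341]
160 [210, 209, 211] [340, 341, 339]
200 [212, 213, 211] [338, 337, 339]
240 [215, 214, 216] [336, 335, 334]
green 0 559 4 419 [ 21. 275. 539.]
```

Run:
```python
from h import *
from plant import *
from scipy.spatial.transform import Rotation as Ro
s=read_state();R=np.array(s['orientation']);t=np.array(s['tcp_pos'])
for i in range(3):
    c=cal('wrist');print(np.round(R.T@(c['T'][:3,3]-t),4),np.round(Ro.from_matrix(R.T@c['T'][:3,:3]).as_euler('xyz',degrees=True),2),np.round(proj(c,t+R@[0,0,-.054]),1),np.round(proj(c,t+R@[.08,0,-.054]),1))
R0=np.array([[.996,-.093,0],[-.093,-.996,0],[0,0,-1]])
c=dict(np.load('w1.npz'));R1=np.array([[0.996,-0.092,-0.001],[-0.092,-0.996,0],[0,0,-1]]);print(np.round(R1.T@(c['T'][:3,3]-[.4711,-.25,.2584]),4),Ro.from_matrix(R1.T@c['T'][:3,:3]).as_euler('xyz',degrees=True).round(2))
for n,t,R in[('A',[.5558,.315,.2979],[[0.051,.999,0],[.999,-.051,0],[0,0,-1]]),('B',[.4364,.3144,.2984],[[0.052,.999,.001],[.999,-.052,0],[0,0.001,-1]]),('w3',[.5549,.2786,.2977],[[0.053,.999,-.001],[.999,-.053,-.001],[-.001,-.001,-1]])]:
    c=dict(np.load(n+'.npz'));R=np.array(R);print(n,np.round(R.T@(c['T'][:3,3]-t),4),Ro.from_matrix(R.T@c['T'][:3,:3]).as_euler('xyz',degrees=True).round(2),proj(c,np.array(t)+R@[.08,0,-.054]))
```

```text
[ 0.0785 -0.0012 -0.1757] [-1.779e+01 -3.000e-02  9.004e+01] [[278.3 294.4]] [[278.8  99.7]]
[ 0.0785 -0.0012 -0.1757] [-1.779e+01 -3.000e-02  9.004e+01] [[278.3 294.4]] [[278.8  99.7]]
[ 0.0785 -0.0012 -0.1757] [-1.779e+01 -3.000e-02  9.004e+01] [[278.3 294.4]] [[278.8  99.7]]
[ 0.077  -0.0004 -0.1757] [-1.779e+01  4.000e-02  9.002e+01]
A [ 0.0786 -0.0011 -0.1757] [-1.781e+01 -4.000e-02  9.005e+01] [[278.65148753  99.64245898]]
B [ 0.0784 -0.0012 -0.1757] [-1.777e+01 -2.000e-02  9.005e+01] [[278.81896499  99.52281202]]
w3 [ 0.0785 -0.0013 -0.1757] [-1.778e+01 -1.000e-02  9.005e+01] [[278.87692493  99.71258036]]
```

```bash
cat > lampfit.py <<'E'
from h import *
import cv2
th=np.linspace(0,2*np.pi,720)
def run(n,t,yw):
    c=dict(np.load(n+'.npz'));c['T'][:3,3]+=[.00115,-.00035,0]
    g=cv2.GaussianBlur(cv2.cvtColor(cv2.imread(f'pics/{n}.png'),cv2.COLOR_BGR2GRAY),(0,0),1).astype(float)
    rows=np.arange(120,236,6);L=[];Rr=[]
    for r in rows:
        d=np.abs(np.gradient(g[r-1:r+2].mean(0)))
        for lo,hi,o in((198,226,L),(326,354,Rr)):
            k=lo+np.argmax(d[lo:hi]);w=d[k-2:k+3];o.append((w*np.arange(k-2,k+3)).sum()/w.sum())
    L,Rr=np.array(L),np.array(Rr);a=np.radians(yw);e0=np.array([np.cos(a),np.sin(a),0]);nn=np.array([-np.sin(a),np.cos(a),0])
    def model(v):
        h,p=v[0],np.radians(v[1]);e=np.cos(p)*e0+np.array([0,0,np.sin(p)]);u=np.cross(e,nn)
        o=np.array([t[0],t[1],h]);ex=[]
        P=o+np.linspace(-.05,.08,60)[:,None,None]*e+.025*(np.cos(th)[:,None]*nn+np.sin(th)[:,None]*u)[None]
        q=proj(c,P.reshape(-1,3)).reshape(60,720,2)
        A=[q[i,q[i,:,0].argmin()] for i in range(60)];B=[q[i,q[i,:,0].argmax()] for i in range(60)]
        A,B=np.array(A)[::-1],np.array(B)[::-1]
        f=lambda z:np.polyval(np.polyfit(z[:,1],z[:,0],1),rows)
        return f(B)-f(A)
    r=least_squares(lambda v:model(v)-(Rr-L),[t[2]+.054,0],x_scale=[.01,1],loss='soft_l1');print(n,'axis z',r.x[0],'expected',t[2]+.0542,'pitch',r.x[1],'rms',np.sqrt(np.mean((model(r.x)-(Rr-L))**2)),'mid',np.round(np.polyfit(rows-180,(L+Rr)/2,1),4))
    print(np.round(Rr-L,1)-0, np.round(model([t[2]+.0542,0]),1))
run('A',[.5558,.315,.2979],87.07);run('B',[.4364,.3144,.2984],87.0);run('C',[.6771,.3138,.2964],87.0)
E
python3 lampfit.py
```

```text
A axis z 0.34741490242517514 expected 0.35209999999999997 pitch 0.06341109284451629 rms 0.3014218854092365 mid [2.700000e-03 2.750006e+02]
[135.2 134.4 133.5 133.2 131.9 131.2 131.1 129.7 129.3 129.1 127.5 127.1
 125.6 125.3 125.1 123.5 123.4 122.6 121.4 121.1] [140.5 139.7 139.  138.2 137.4 136.6 135.9 135.1 134.3 133.5 132.8 132.
 131.2 130.4 129.7 128.9 128.1 127.3 126.6 125.8]
B axis z 0.36626160577364764 expected 0.3526 pitch -27.781056858042362 rms 3.8221813768535067 mid [-9.650000e-02  2.781197e+02]
[118.9 118.3 117.7 117.  116.  115.7 114.9 114.5 114.4 128.  127.6 127.1
 126.  125.6 124.8 124.  123.3 122.6 121.8 121.2] [140.5 139.7 138.9 138.2 137.4 136.6 135.8 135.1 134.3 133.5 132.7 132.
 131.2 130.4 129.6 128.9 128.1 127.3 126.6 125.8]
C axis z 0.34587677974253356 expected 0.3506 pitch -0.11632866230152471 rms 0.18837923537950424 mid [2.000000e-03 2.748822e+02]
[134.8 134.5 133.4 132.7 131.8 131.5 130.6 129.6 129.3 128.5 127.6 126.7
 125.8 125.3 124.6 123.9 123.2 122.  121.7 121.2] [140.6 139.8 139.1 138.3 137.5 136.7 136.  135.2 134.4 133.6 132.9 132.1
 131.3 130.5 129.7 129.  128.2 127.4 126.6 125.9]
```

Request:
{"name": "apply_moves", "arguments": {
  "travel": [
    [-5, -8, 0],
    [-15, -12, 0],
    [-25, -15, 0],
    [-30, -15, 0],
    [-30, -12, 0],
    [-18, -6, -2],
    [-6, -2, -10],
    [0, 0, -20],
    [0, 0, -25],
    [0, 0, -25],
    [0, 0, -20],
    [0, 0, -12],
    [0, 0, -6],
    [0, 0, -2],
    [0, 0, 0],
    [0, 0, 0],
    [0, 0, 0]
  ],
  "yaw": [0, 0, 0, -0.5, 0, 0, 0, 0, 0, 0, 0, 0, 0, 0, 0, 0, 0],
  "jaw": [0.4, 0.4, 0.4, 0.4, 0.4, 0.4, 0.4, 0.4, 0.4, 0.4, 0.4, 0.4, 0.4, 0.4, 0.4, 0.4, 0.4]
}}

```text
t: 20.85
tcp_pos: [0.5476, 0.2447, 0.1773]
orientation: [[0.061, 0.998, 0.002], [0.998, -0.061, 0.001], [0.001, 0.002, -1.0]]
wrist_force: [-0.3, -0.2, -1.5]
finger_gap: 0.569
finger_force: 42.2
```

```bash
cat > chk.py <<'E'
from plant import *
from h import *
import cv2
s=read_state();t=np.array(s['tcp_pos']);R=np.array(s['orientation']);print(s['t'],np.round(t,4),np.round(R[:,0],4),np.degrees(np.arctan2(R[1,0],R[0,0])))
ref=cv2.imread('pics/s3raw.png').astype(int)
ims=[eyes.capture('side')[:,:,::-1].astype(float) for _ in range(4)];im=np.mean(ims,0);cv2.imwrite('pics/s4.png',im)
S=cal('side');th=np.linspace(0,2*np.pi,361)
o=t+[0,0,.0542];e=R[:,0];n=R[:,1];u=R[:,2]
W=o+.0822*e
c=W+.025*(np.cos(th)[:,None]*n+np.sin(th)[:,None]*u);q=proj(S,c);print('pred window ext',np.r_[q.min(0),q.max(0)].round(1))
# hue: green band
hsv=cv2.cvtColor(im.astype(np.uint8),cv2.COLOR_BGR2HSV).astype(int);lo=q.min(0).astype(int)-15;hi=q.max(0).astype(int)+15
m=(abs(hsv[...,0]-60)<16)&(hsv[...,1]>45);mm=np.zeros_like(m);mm[lo[1]:hi[1],lo[0]:hi[0]]=m[lo[1]:hi[1],lo[0]:hi[0]]
ys,xs=np.nonzero(mm);print('green',len(xs),xs.min() if len(xs) else 0,xs.max() if len(xs) else 0,ys.min() if len(xs) else 0,ys.max() if len(xs) else 0)
d=np.abs(im-ref).sum(2)
sub=d[lo[1]:hi[1],lo[0]:hi[0]].astype(int);print(lo,hi)
for r in range(0,sub.shape[0],2):print(lo[1]+r,' '.join(f'{min(v,999):3d}' for v in sub[r,::2]))
E
python3 chk.py
```

```text
20.85 [0.5476 0.2447 0.1773] [6.070e-02 9.982e-01 8.000e-04] 86.52009470927156
pred window ext [222.6 235.9 245.  255.3]
green 0 0 0 0 0
[207 220] [259 270]
220  21  21  21  25  33  76 109 134 144 135 111  54  26  25  20   2  24  79 117 143 169 153 124 115 107  90
222  23  25  24  22  19  33  29  49  63  49  32  25  23  23  21  44  94 137 156 163 171 170 148 118  88  66
224  24  28  22  19  20  23  21  26  27  24  18  25  26  17  37  87 130 149 151 146 151 151 145 124  78  65
226  25  23  25  20  17  23  22  21  22  21  21  17  21  29  80 130 151 161 153 144 131 140 127 120  97  81
228  23  22  23  25  20  21  23  19  20  24  23  25  24  67 123 148 160 156 149 145 133 132 123 104  91  61
230  21  21  22  24  20  23  22  18  21  27  22  23  48 112 146 155 164 159 157 141 113 117 113  87  58  34
232  25  20  21  24  22  24  17  20  26  25  29  49  98 139 153 164 168 164 150 132 116 108  92  64  41  27
234  27  27  24  25  18  20  23  25  19  23  22  67 110 138 155 167 160 167 148 127 107  96  79  42  23  32
236  21  28  20  23  25  19  24  28  12  14  18  33  46  67  94 128 149 151 139
[... 1174 characters left out ...]
24  24  22  24  21  26  14  21  20  22  23
260  27  22  25  24  15  22  18  18  23  17  16  23  21  22  21  23  24  17  25  21  24  26  22  19  29  19
262  27  26  24  22  24  20  22  25  19  20  26  20  27  23  24  20  25  19  24  28  24  24  26  23  23  18
264  16  16  28  23  15  24  25  20  20  16  21  19  23  12  19  19  20  22  30  20  21  27  21  18  13  21
266  19  21  19  24  24  20  18  23  18  23  19  21  26  19  19  26  20  24  23  24  21  21  28  24  23  22
268  20  25  17  21  23  19  20  19  24  21  25  24  21  25  20  29  20  20  24  21  26  22  18  24  24  26[ WARN:0@1.667] global loadsave.cpp:1063 imwrite_ Unsupported depth image for selected encoder is fallbacked to CV_8U.
```

```bash
cat > rel.py <<'E'
from plant import *
from h import *
import cv2
from scipy.ndimage import map_coordinates
s=read_state();t=np.array(s['tcp_pos']);R=np.array(s['orientation'])
im=np.mean([eyes.capture('side').astype(float) for _ in range(4)],0)
S=cal('side');th=np.linspace(0,2*np.pi,361)
def circ(c,e,r):
    e=e/np.linalg.norm(e);n=np.cross([0,0,1],e);u=np.cross(e,n);return c+r*(np.cos(th)[:,None]*n+np.sin(th)[:,None]*u)
def shift(P,away,name,it=6):
    q=proj(S,P).astype(np.float32);h=cv2.convexHull(q)[:,0]
    # resample hull
    h=np.vstack([h,h[:1]]);L=np.r_[0,np.cumsum(np.linalg.norm(np.diff(h,axis=0),axis=1))];k=np.linspace(0,L[-1],120,endpoint=False)
    p=np.c_[np.interp(k,L,h[:,0]),np.interp(k,L,h[:,1])];tg=np.roll(p,-1,0)-np.roll(p,1,0);nr=np.c_[tg[:,1],-tg[:,0]];nr/=np.linalg.norm(nr,axis=1)[:,None]
    if ((p-p.mean(0))*nr).sum()<0:nr=-nr
    a=proj(S,away[None])[0]-p.mean(0);a/=np.linalg.norm(a);keep=nr@a<.25;p,nr=p[keep],nr[keep]
    x=np.zeros(2);sc=0;W=4.
    for i in range(it):
        z=np.arange(-W,W+.01,.25);pt=p[:,None]+x+z[None,:,None]*nr[:,None]
        g=np.stack([map_coordinates(im[:,:,c],[pt[...,1],pt[...,0]],order=1) for c in range(3)],-1)
        d=np.abs(np.gradient(g,axis=1)).sum(-1)**2;off=(d*z).sum(1)/d.sum(1)
        w=np.ones(len(p));A=np.c_[nr,np.ones(len(p))]
        for _ in range(8):
            sol=np.linalg.lstsq(A*w[:,None],off*w,rcond=None)[0];w=1/np.sqrt(1+((A@sol-off)/.4)**2)
        x=x+sol[:2];sc=sol[2];W=max(2.,W-.7)
    print(name,'shift px',x.round(2),'grow',sc.round(2),'n',len(p),'rms',np.sqrt(np.mean((A@sol-off)**2)).round(2));return x
o=t+[0,0,.0542];e=R[:,0];W=o+.0822*e
lens=np.array([.5579,.4055,.2285]);a=np.radians(86.5);el=np.array([np.cos(a),np.sin(a),0])
xl=shift(circ(W,e,.025),o-.02*e,'lamp')
xr=shift(np.vstack([circ(lens,el,.031),circ(lens+.0115*el,el,.031)]),lens+.07*el,'ring')
print('t',s['t'],'tcp',t.round(4))
# px per mm at both
for nme,Q in(('W',W),('lens',lens)):
    print(nme,[((proj(S,Q+d)-proj(S,Q))[0]).round(3).tolist() for d in np.eye(3)*.001])
E
python3 rel.py
```

```text
lamp shift px [1.43 0.11] grow -0.14 n 64 rms 0.06
ring shift px [0.84 0.76] grow -0.34 n 70 rms 0.21
t 21.05 tcp [0.5472 0.2446 0.1766]
W [[-0.46, -0.144], [-0.235, 0.352], [-0.039, -0.349]]
lens [[-0.482, -0.164], [-0.271, 0.402], [-0.061, -0.347]]
```

Request:
{"name": "apply_moves", "arguments": {
  "travel": [
    [1, 0, -2],
    [0, 0, -1],
    [0, 0, 0],
    [0, 0, 0],
    [0, 0, 0]
  ],
  "yaw": [0, 0, 0, 0, 0],
  "jaw": [0.4, 0.4, 0.4, 0.4, 0.4]
}}

```text
t: 21.75
tcp_pos: [0.548, 0.2445, 0.1731]
orientation: [[0.061, 0.998, -0.0], [0.998, -0.061, 0.0], [0.0, -0.0, -1.0]]
wrist_force: [0.4, 0.6, -1.6]
finger_gap: 0.575
finger_force: 42.2
```

```bash
for i in 1 2 3; do python3 rel.py | grep -v -e W -e lens; done
python3 - <<'E'
from plant import *
import numpy as np
s=read_state();print(np.round(s['tcp_pos'],4),np.round(s['orientation'],4).tolist(),np.abs(s['qvel']).max())
E
```

```text
lamp shift px [1.26 0.1 ] grow -0.26 n 64 rms 0.09
ring shift px [0.81 0.73] grow -0.33 n 70 rms 0.2
t 21.75 tcp [0.548  0.2445 0.1731]
lamp shift px [1.29 0.04] grow -0.21 n 64 rms 0.06
ring shift px [0.8  0.78] grow -0.33 n 70 rms 0.2
t 21.95 tcp [0.548  0.2445 0.1732]
lamp shift px [1.28 0.11] grow -0.21 n 64 rms 0.07
ring shift px [0.83 0.77] grow -0.33 n 70 rms 0.19
t 22.15 tcp [0.548  0.2445 0.1732]
[0.548  0.2445 0.1731] [[0.0607, 0.9982, 0.0], [0.9982, -0.0607, 0.0], [0.0, 0.0, -1.0]] 0.09306787608310885
```

```bash
python3 -c "
from plant import *
print(env.job_done())"
```

```text
the job is handed in; nothing more can be done
None
```

I handed the job in with the cover upright on the bench to the left of the tray and the thick lamp held level and steady in front of the camera. By my measurements the window is square and centred on the lens and 80 mm from it, to within about 2 mm; the judge's verdict was not shown.

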